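Fit and wind the friction peg of a label tension unit

TASK

Take the tapered peg with the flat wing handle out of the rack and put it into the bore of the tension unit on the belt, with its blade in the driving slot below. Then turn it clockwise against the spring while pressing it firmly, but not hard enough to split the bush, until the wing lies in line with the two raised ribs of the ring around the bore, and let go: it must stay wound by its own wedging. Leave the other things alone.

Things in the scene. Friction and masses are not known exactly. Their poses are not given: they have to be found in the camera images.
- peg_wing (a point): Centre of the flat wing handle of the tapered peg: dark plastic, loose, 0.1 kg, upright in either well of the rack. Wing 46 mm wide along x, 14 mm thick along y (grip across this), 32 mm high; z up the peg's axis. Below this point: wing's underside at 16 mm; collar, diameter 30, underside at 30 mm; cone, diameter 24 at 30 mm to 16 at 60 mm; blade 14 (x) x 7 mm (y) from 60 to 84 mm, the end.
- plug_knob (a point): Bystander in the rack's other well: a plain plug with a round knob (diameter 34 mm, 26 mm high) and straight shank, loose. The point is the middle of the knob.
- rack: Grey block 150 (x) x 60 (y) x 62 mm (z), fixed; origin at the centre of its underside. Two wells of diameter 27 mm, through, at x = -40 and +40 mm. The peg's collar rests on its top, so the peg must rise 54 mm to clear it.
- tension_unit: Aluminium block 70 x 70 mm, 59 mm high, on a dark base plate (x -46 to +82, y -44 to +44 mm), with a low rubber roller along y at x = 62 mm; fixed. Origin on the bore's axis at the underside, z up. With the spindle at rest its driving slot, below the bush, lies along this x axis; it is 9 mm wide and takes the blade from 31 mm above the origin down, so enter with the wing along x within 0.1 rad.
- bore_mouth (a point): Centre of the block's top, on the bore's axis, 59 mm above the unit's underside. In the bore a flanged brass bush with the peg's taper, 20 mm long, 22 mm wide at its top, is set to a different height each time, its top 1 to 15 mm above this point: the peg first bears all round with the wing centre 38 to 52 mm above this point. Find it by feel. It then sinks about 1 mm per 5 N of press.
- index_ring: Flat dark ring, outer diameter 62 mm, 3 mm thick, on the block's top around the bore, fixed; origin on the bore's axis at its underside. Two raised ribs lie along its x axis, one on either side, 6 mm above the block's top. They show where the wing must end: 0.85 to 1.35 rad clockwise, seen from above, from the slot's rest direction.
- spindle (a joint): Angle (rad) of the sprung spindle that the blade drives: 0 at rest on its stop, growing clockwise from above; trails the wing by about 0.15 rad of play. The spring pulls back with 0.07 N m at 0, 0.12 at 1 rad. Turned under less than about 10 N of downward press, the peg springs back when let go; under 13 to 19 N it takes 0.2 to 0.5 N m to turn and stays. The bush splits at a press of about 30 N.
- label_roll: Bystander: white roll of labels, 50 mm across, 30 mm high, loose; origin at the underside.
- battery: Bystander: battery pack 36 x 56 x 11 mm, loose; origin at the underside.
- flux_bottle: Bystander: small orange bottle with a black cap, 30 mm across, 58 mm high, loose; origin at the underside.

How it is judged (in metres and radians):
On the way, in this order (a step that is already met when the one before it is completed fails the run):
1. the peg stands in the bore with its blade in the driving slot, not yet wound (horizontal distance between peg_wing and tension_unit below 0.006 m and z of peg_wing in the frame of tension_unit below 0.1125 m and angle between peg_wing's own z axis and vertical below 0.12 rad and value of joint spindle below 0.3 rad), for 0.1 s.
2. the spindle is wound by the peg while the peg is pressed into the bush with at least about 6 N (45 N of squeeze through the taper) (value of joint spindle above 0.5 rad and contact force between peg and bush above 45 N), for 0.1 s.
At the end, for the whole second after the job is handed in: The released peg stands upright (within 0.06 rad) on the bore's axis (wing centre within 4 mm), seated in the bush (wing centre less than 111.5 mm above the unit's underside), its wing in line with the ring's ribs within 0.17 rad, the spindle wound (over 0.45 rad) and at rest (angle between the x axis of peg_wing and the x axis of index_ring, either way round below 0.17 rad and value of joint spindle above 0.45 rad and horizontal distance between peg_wing and tension_unit below 0.004 m and z of peg_wing in the frame of tension_unit below 0.1115 m and angle between peg_wing's own z axis and vertical below 0.06 rad and velocity of joint spindle between -0.05 and 0.05 rad/s and linear speed of peg below 0.02 m/s); the robot touches nothing.
It fails at once if the peg's cone squeezes the bush with more than 230 N in all, which a downward press of about 30 N does through the taper, and splits it (contact force between peg and bush above 230 N).
It fails at once if the plain plug, label roll, battery or bottle is moved more than 30 mm (distance of any of plug_knob, label_roll, battery, flux_bottle from where it was at the start of the episode above 0.03 m).
It also fails if it takes over 58 s, if anything falls off the work surface, if the arm or the gripper's body presses on something with over 40 N, if the wrist force passes 120 N, or if a joint passes its speed limit or range.

ROBOT

A 6-joint arm with a two-finger parallel gripper is mounted at the origin on the work surface; the furniture and walls round the work are solid. World frame = base frame: x ahead of the robot, y to its left, z up, the work surface at z = 0. Lengths are in m, angles in degrees, forces in N, time in s.
With the tool pointing down it reaches from about 0.275 to 0.725 m from the base axis. Payload 5.6 kg.
Tool frame: the origin (TCP) lies midway between the tips of the shut fingers; the grasp point (between the pads) lies tcp_to_grasp behind it (tcp_to_grasp is the distance from the TCP to the grasp point, in m); z points along the fingers, y is the line along which they close (so a half turn about z gives the same grasp; the last joint's range is limited). The gripper opens to 85 mm and grips with 20 to 120 N. Pads are 22 mm wide; open, the fingers measure 114 mm over their backs; the gripper's body (76 mm by 85 mm) begins 54 mm behind the grasp point. The pads swing forward as they close: fully open they stand 13 mm farther back than shut.
Start: joints at [90.562, 14.616, 6.199, 0, -81.583, -16.306], TCP at [0.149, 0.529, 0.231] pointing down, gripper open.
Joint ranges: [-168.99, 168.99], [-69.2, 112.95], [-62.41, 85.93], [-164.36, 98.24], [-168.68, -3.75], [-174.98, 174.98]. Speed limits (degrees/s): [147.25, 147.25, 180, 180, 180, 180].

INTERFACE

Orientations are given as a 3x3 rotation matrix whose columns are the frame's x, y, z axes.
In Python, from rig import observe, grab_frame, camera_params, close_job, tcp_to_grasp gives the robot as it stands.
- The arm moves only by the shell command python3 -m jog 'ROWS' [FORCE]. ROWS is JSON, a list that holds one entry, the list of rows, each a list of 7 numbers: the closure in counts, from 0 (fully open) to 255 (shut), then the shift along the tool's x, y, z in mm, then the turn, a rotation vector about the tool's x, y, z in degrees. In form: [[[grip, dx, dy, dz, wx, wy, wz], ...]]. A call has 1 to 10 rows; each row shifts and turns the commanded pose from where the row before left it, along the tool's axes as they then stand; what a row does not reach is not made up. A row lasts 1/12 s, in which the tool goes at most 41.7 mm and 7.16 degrees, less where a joint would pass 70% of its speed; a pose out of reach is approached as far as the arm can. A call is refused whole if a number of a shift passes 41.7 or a number of a turn 7.16, either way. A call with a gripper value outside its range is refused whole. The fingers move at their own pace and stop on an object; FORCE is the grip in N (left out, the last holds). Time passes only in rows, so rows that do not move let the fingers close. It gives the time, the measured TCP pose, the force, the opening and the grip force at its end, in the units of the state.
- observe(): the state, without advancing time (a new reading comes with each control period).
- grab_frame(name): name is "side" or "top"; returns the picture (400x640x3 uint8, red, green, blue); there is no depth.
- camera_params(name): a dict with "fx", "fy", "cx", "cy" (pixels), "R" (3x3) and "t" (3): a world point X has camera coordinates R X + t. Camera axes: x right, y down, z forward; pixel columns grow to the right and rows downward; lengths in m; the calibration is good to about 2 mm. A picture is of the moment at which its call begins. camera_params takes no time and is no camera call.
- close_job(): hands the job in; it is judged then, once.
The state is a dict: "clock": time; "joint_positions": joint angles; "qd": joint speeds; "joint_efforts": joint torques, N m; "ee_pos": TCP position; "eef_rot": TCP orientation; "wrist_force": force on the tool from outside, world axes, zero at the start; "wrist_torque": the same for the moment, N m; "opening": finger opening in m; "grasp_force": force on a finger pad.
Only numpy, scipy, OpenCV 4.12 (cv2) and the standard library are available. Lean on these libraries where they do the work, as an engineer would, in place of code of your own. Each camera call takes 0.05 s, during which the arm holds its last target. There are 200 camera calls.

## Working session

There is one attempt and no reset: what is moved stays moved. The work goes in short steps, Python scripts to look and compute and a shell command to move; the robot and the scene stay as the last step left them, time stands still between calls to the robot, and variables do not carry over. Pictures are saved under pics/ and viewed, at most 10 in all, crops included, and the job is handed in when it is done.

```bash
ls; mkdir -p pics; python3 - <<'E'
from rig import *
import cv2,numpy as np
print(observe(), tcp_to_grasp)
for n in("side","top"):
    f=grab_frame(n); cv2.imwrite(f"pics/{n}0.png",f[:,:,::-1]); p=camera_params(n); print(n,p)
E
```

```text
pics
{'clock': 0.0, 'joint_positions': array([ 9.05634864e+01,  1.46529180e+01,  6.13075218e+00, -2.97339416e-02,
       -8.15829833e+01, -1.63076314e+01]), 'qd': array([ 0.05010966, -0.03596808, -0.03731192,  0.02955056, -0.03146426,
        0.14455779]), 'joint_efforts': array([-2.31658423e-04, -3.86625767e+01,  2.37940443e+01,  5.36496520e+00,
       -6.09036462e-03,  7.47025013e-06]), 'ee_pos': array([0.14901974, 0.52890718, 0.23039078]), 'eef_rot': array([[ 9.62462233e-01, -2.71415190e-01, -4.95292500e-04],
       [-2.71415641e-01, -9.62460474e-01, -1.84013723e-03],
       [ 2.27417431e-05,  1.90549272e-03, -9.99998184e-01]]), 'wrist_force': array([-0.30183862, -0.48798601,  0.20413664]), 'wrist_torque': array([-0.05666241,  0.00351979,  0.00807037]), 'grasp_force': 0.0, 'opening': 0.08534769917858984} 0.0187
side {'fx': 384.16002231701646, 'fy': 384.16002231701646, 'cx': 318.0627877758713, 'cy': 197.33756192344515, 'R': array([[-0.99647584, -0.08386537,  0.0015825 ],
       [-0.04697002,  0.54226127, -0.83889602],
       [ 0.0694962 , -0.83601395, -0.54428941]]), 't': array([0.56185836, 0.05188437, 0.89508432])}
top {'fx': 512.7545449805139, 'fy': 512.7545449805139, 'cx': 323.08623519736585, 'cy': 200.7267589828203, 'R': array([[ 0.01528777, -0.99984641, -0.00856932],
       [-0.99361547, -0.01423329, -0.11191831],
       [ 0.11177915,  0.01022559, -0.99368046]]), 't': array([0.02306326, 0.57054205, 1.22341815])}
```

View pics/side0.png

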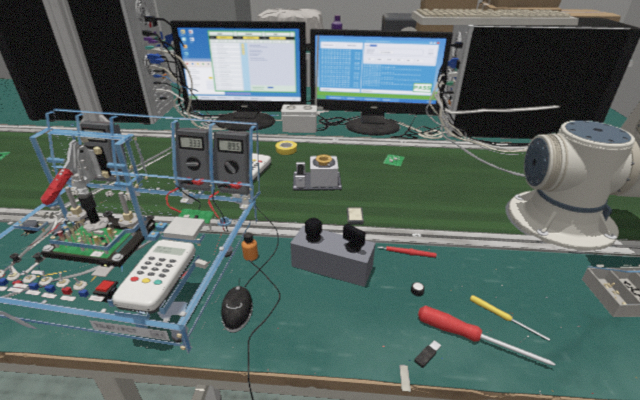

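View pics/top0.png

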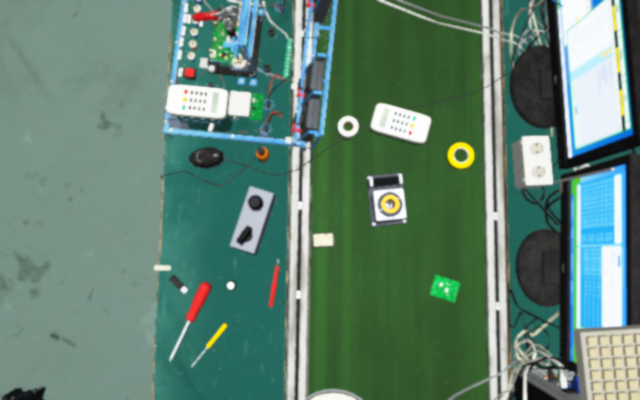

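The side view shows the rack at (333,256) with the wing peg at (353,237) and the knob at (314,229). The tension unit is at (320,172). In the top view the wing is at (244,236), the knob at (256,203) and the unit's bore at (390,204).

```bash
python3 - <<'E'
import cv2,numpy as np
s=cv2.imread('pics/side0.png');t=cv2.imread('pics/top0.png')
c=[t[168:232,355:425],t[180:260,215:285],s[145:200,285:355],s[210:290,285:385]]
c=[cv2.resize(i,(400,300) if 0 else None,fx=300/i.shape[0],fy=300/i.shape[0],interpolation=cv2.INTER_CUBIC)[:,:400] for i in c]
c=[cv2.copyMakeBorder(i,0,0,0,400-i.shape[1],cv2.BORDER_CONSTANT) for i in c]
cv2.imwrite('pics/crops.png',np.vstack([np.hstack(c[:2]),np.hstack(c[2:])]))
E
```

```text
(no output)
```

View pics/crops.png

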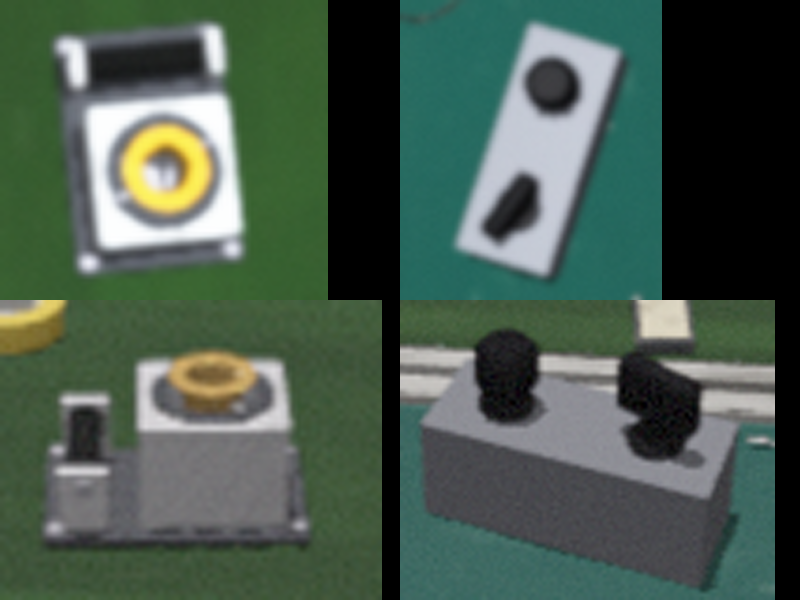

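The crops give the block-top corners, the brass bush inside the ring, and the ribs running up-right to down-left at (122,195). The rack-top corners and the wing direction (about 30° right of up in the top view) are also clear. Next I measure all of these.

```bash
cat > h.py <<'E'
import numpy as np,cv2
from rig import *
P={n:camera_params(n) for n in("side","top")}
def ray(n,uv):
    p=P[n];d=p["R"].T@np.array([(uv[0]-p["cx"])/p["fx"],(uv[1]-p["cy"])/p["fy"],1]);return -p["R"].T@p["t"],d/np.linalg.norm(d)
def plane(n,uv,z):
    o,d=ray(n,uv);return o+d*(z-o[2])/d[2]
def tri(a,b):
    A=0;B=0
    for o,d in(ray("side",a),ray("top",b)):
        M=np.eye(3)-np.outer(d,d);A=A+M;B=B+M@o
    return np.linalg.solve(A,B)
def proj(n,X):
    p=P[n];c=p["R"]@np.asarray(X)+p["t"];return np.array([p["fx"]*c[0]/c[2]+p["cx"],p["fy"]*c[1]/c[2]+p["cy"]])
E
python3 - <<'E'
from h import *
t=cv2.imread('pics/top0.png');K=8
def blob(x0,y0,x1,y1,f,seed,close=0):
    c=cv2.resize(t[y0:y1,x0:x1],None,fx=K,fy=K,interpolation=cv2.INTER_CUBIC)
    m=f(cv2.cvtColor(c,cv2.COLOR_BGR2HSV).astype(int)).astype(np.uint8)
    if close:m=cv2.morphologyEx(m,cv2.MORPH_CLOSE,np.ones((close,close)))
    cs=cv2.findContours(m,cv2.RETR_EXTERNAL,cv2.CHAIN_APPROX_NONE)[0]
    s=((seed[0]-x0)*K,(seed[1]-y0)*K)
    k=min(cs,key=lambda q:-cv2.pointPolygonTest(q,s,True) if cv2.contourArea(q)>200 else 1e9)
    tf=lambda p:(np.array(p)+.5)/K-.5+[x0,y0]
    r=cv2.minAreaRect(k);return tf(r[0]),np.array(r[1])/K,tf(cv2.boxPoints(r))
U=blob(355,185,425,232,lambda h:(h[...,2]>190),(378,194),0)
print("unit top",U)
R=blob(215,180,285,260,lambda h:(h[...,1]<60)&(h[...,2]>130),(252,220),150)
print("rack top",R)
W=blob(225,222,262,248,lambda h:h[...,2]<62,(243,236))
print("wing",W)
Y=blob(355,185,425,232,lambda h:(h[...,1]>140)&(h[...,0]>15)&(h[...,0]<34),(381,204),9)
print("bush",Y)
su=lambda u,v:(285+u/5.4545-.4,145+v/5.4545-.4); sr=lambda u,v:(285+u/3.75-.4,210+v/3.75-.4)
tu=lambda u,v:(355+u/4.6875-.4,168+v/4.6875-.4); tr=lambda u,v:(215+u/3.75-.4,180+v/3.75-.4)
# top: far = right side; side view: near = small... left in side = +? 
print("proj chk side of unit", proj("side",plane("top",U[0],.06)))
print("unit corners", [tri(a,b).round(4) for a,b in((su(137,60),tu(225,93)),(su(285,62),tu(243,238)),(su(290,132),tu(100,250)),(su(137,132),tu(85,98)))])
print("rack", [tri(a,b).round(4) for a,b in((sr(22,125),tr(130,24)),(sr(312,197),tr(57,246)),(sr(340,125),tr(150,277)))])
for z in(.059,.064):
    q=np.array([plane("top",p,z) for p in U[2]]);print(z,"unit ctr",q.mean(0).round(4),np.linalg.norm(np.diff(q,axis=0),axis=1),np.degrees(np.arctan2(*(np.diff(q,axis=0)[:,1::-1]).T)))
q=np.array([plane("top",p,.062) for p in R[2]]);print("rack ctr",q.mean(0),np.linalg.norm(np.diff(q,axis=0),axis=1),np.degrees(np.arctan2(*(np.diff(q,axis=0)[:,1::-1]).T)))
q=np.array([plane("top",p,.108) for p in W[2]]);print("wing",q.mean(0),np.linalg.norm(np.diff(q,axis=0),axis=1),np.degrees(np.arctan2(*(np.diff(q,axis=0)[:,1::-1]).T)))
E
```

```text
unit top (array([389.47957611, 204.10829163]), array([31.11978912, 30.89590454]), array([[372.56002045, 190.16274643],
       [403.30259705, 187.08848953],
       [406.39913177, 218.05383682],
       [375.65655518, 221.12809372]]))
rack top (array([251.39865875, 219.33018494]), array([28.61120033, 81.79451752]), array([[226.51685429, 254.80034637],
       [248.74612045, 176.08437443],
       [276.28046417, 183.8600235 ],
       [254.05119705, 262.5759964 ]]))
wing (array([245.0514698 , 235.60661983]), array([ 8.60942745, 17.67983246]), array([[236.0301466 , 239.51691437],
       [247.53602982, 226.09338474],
       [254.07279205, 231.6963253 ],
       [242.56690979, 245.11985397]]))
bush (array([390.3125, 203.375 ]), array([17.375, 17.25 ]), array([[381.6875, 194.6875],
       [398.9375, 194.6875],
       [398.9375, 212.0625],
       [381.6875, 212.0625]]))
proj chk side of unit [323.20072128 161.52813676]
unit corners [array([ 0.6009, -0.159 ,  0.0599]), array([ 0.5274, -0.1683,  0.0572]), array([ 0.5211, -0.0956,  0.0576]), array([ 0.5955, -0.0875,  0.059 ])]
rack [array([0.5995, 0.2092, 0.0604]), array([0.4558, 0.251 , 0.0614]), array([0.4386, 0.1919, 0.0576])]
0.059 unit ctr [ 0.5614 -0.1276  0.059 ] [0.07416457 0.07474896 0.07365876] [ -83.43085929 -174.46757747   96.55999098]
0.064 unit ctr [ 0.5608 -0.127   0.064 ] [0.0738608  0.07444279 0.07335706] [ -83.43085929 -174.46757747   96.55999098]
rack ctr [0.52052639 0.20118611 0.062     ] [0.19477054 0.06915221 0.19433255] [ -13.87598457 -105.05425053  165.78341443]
wing [0.47887186 0.20780363 0.108     ] [0.04007482 0.01987571 0.04002145] [ -39.20418934 -129.33040615  140.7180699 ]
```

The unit's underside is at z≈0, its centre is at about (0.561, -0.127) and its yaw is about 6°. The rack centre is at about (0.519, 0.2005) with yaw -16°. I take one enlarged look for the wing and rib angles.

```bash
python3 - <<'E'
from h import *
t=cv2.imread('pics/top0.png');s=cv2.imread('pics/side0.png')
def z(i,x,y,w,h,g=1.0):
    c=cv2.resize(i[y:y+h,x:x+w],(400,300),interpolation=cv2.INTER_CUBIC);return np.clip((c/255.)**g*255,0,255).astype(np.uint8)
cv2.imwrite('pics/c2.png',np.vstack([np.hstack([z(t,370,189,40,30,.7),z(t,225,220,40,30,.5)]),np.hstack([z(s,300,147,44,33,.7),z(s,333,215,44,33,.5)])]))
E
```

```text
(no output)
```

View pics/c2.png

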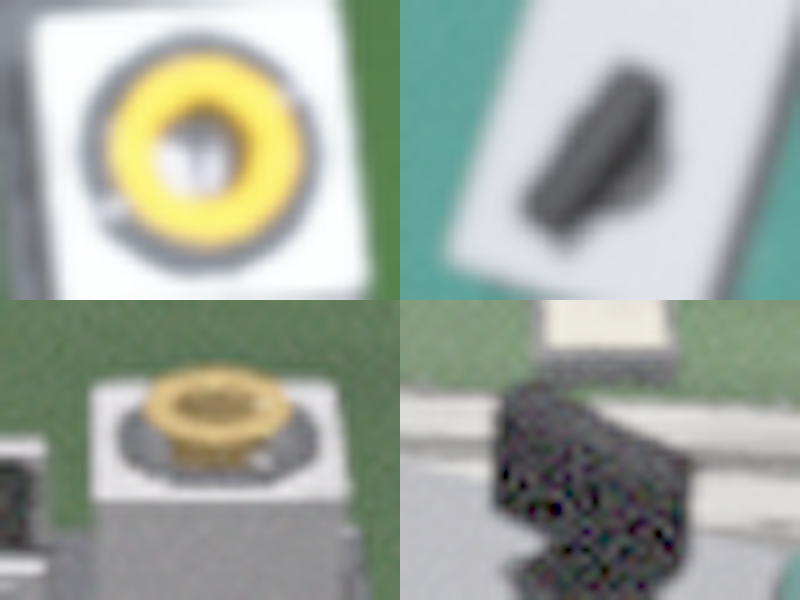

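In the top crop, 10x from (370,189), the ribs are at (112,210) and (290,100). The wing's top face has its centre at about (190,155) in its own crop, with a long direction of (84,-130).

```bash
python3 - <<'E'
from h import *
T=lambda x0,y0,u,v:(x0+u/10-.45,y0+v/10-.45)
ang=lambda a,b:np.degrees(np.arctan2((a-b)[1],(a-b)[0]))
a,b=plane("top",T(370,189,290,100),.065),plane("top",T(370,189,112,210),.065);print("rib",ang(a,b),(a+b)/2)
w=[plane("top",T(225,220,u,v),.108) for u,v in((208,70),(125,200),(170,240),(255,110))]
print("wing",np.mean(w,0),ang(w[0],w[1]),ang(w[3],w[2]),np.linalg.norm(w[0]-w[1]),np.linalg.norm(w[2]-w[1]))
print("bush",tri((300+217/9.09-.45,147+105/9.09-.45),T(370,189,205,150)))
print("ringctr",plane("top",T(370,189,199,153),.062), "bushctr",plane("top",(390.3,203.4),.071))
o=observe();R=o["eef_rot"];g=np.array([.480,.2105,.18]);print("move tool mm",1000*R.T@(g-o["ee_pos"]))
E
```

```text
rib -57.50639647326182 [ 0.56076588 -0.12736546  0.065     ]
wing [0.48008585 0.21139751 0.108     ] -31.010471047211617 -31.704402523208486 0.034973081031584224 0.013864657723281685
bush [ 0.56103704 -0.1276834   0.07003772]
ringctr [ 0.56154807 -0.12722678  0.062     ] bushctr [ 0.56167504 -0.12815826  0.071     ]
move tool mm [404.94446915 216.61960269  50.89713288]
```

```bash
python3 -m jog '[[[0,31,16.7,0,0,0,0],[0,31,16.7,0,0,0,0],[0,31,16.7,0,0,0,0],[0,31,16.7,0,0,0,0],[0,31,16.7,0,0,0,0],[0,31,16.7,0,0,0,0],[0,31,16.7,0,0,0,0],[0,31,16.7,0,0,0,0],[0,31,16.7,0,0,0,0],[0,31,16.7,0,0,0,0]]]' 20
python3 -m jog '[[[0,31,16.7,0,0,0,0],[0,31,16.7,0,0,0,0],[0,31,16.7,0,0,0,0],[0,0,0,25,0,0,5.2],[0,0,0,25,0,0,5.2],[0,0,0,0,0,0,5.2],[0,0,0,0,0,0,0]]]'
python3 - <<'E'
from h import *
o=observe();R=o["eef_rot"];print(np.degrees(np.arctan2(R[1,0],R[0,0])),R[:,2],1000*R.T@(np.array([.4802,.2115,.08])-o["ee_pos"]),o["wrist_force"])
cv2.imwrite('pics/s1.png',cv2.resize(grab_frame("side")[150:300,230:430,::-1],None,fx=4,fy=4))
E
```

```text
clock: 0.93
ee_pos: [0.403, 0.283, 0.2311]
eef_rot: [[0.963, -0.271, -0.0], [-0.271, -0.963, -0.0], [-0.0, 0.0, -1.0]]
wrist_force: [-0.0, -0.3, 0.8]
opening: 0.0854
grasp_force: 0.0
clock: 1.52
ee_pos: [0.4773, 0.21, 0.1793]
eef_rot: [[0.852, -0.524, -0.004], [-0.524, -0.852, -0.003], [-0.002, 0.004, -1.0]]
wrist_force: [0.4, 1.1, 1.3]
opening: 0.0856
grasp_force: 0.0
-31.57608269412657 [-0.00359481 -0.00259621 -0.99999017] [ 1.82693191 -3.19019821 99.26497012] [0.42737739 1.10126598 1.26019822]
```

View pics/s1.png

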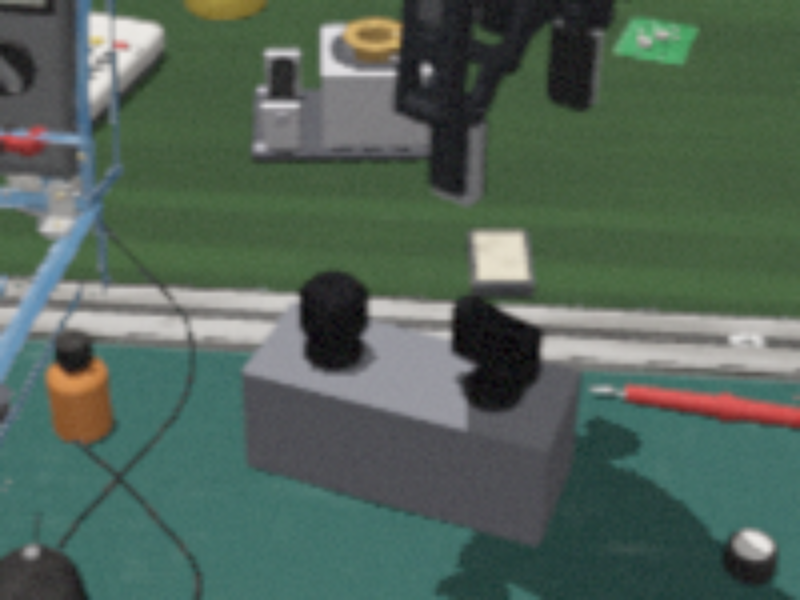

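The gripper hangs above the wing, which is at about (495,335) in this crop, with a finger either side. Next I go down, check the pose and close.

```bash
python3 -m jog '[[[0,1,-1.5,25,0,0,0],[0,1,-1.5,25,0,0,0],[0,0,0,20,0,0,0],[0,0,0,15,0,0,0],[0,0,0,14,0,0,0],[0,0,0,0,0,0,0],[0,0,0,0,0,0,0]]]'
python3 - <<'E'
from h import *
o=observe();R=o["eef_rot"];print(np.degrees(np.arctan2(R[1,0],R[0,0])),R[:,2],1000*R.T@(np.array([.4802,.2115,.08])-o["ee_pos"]),o["wrist_force"])
E
```

```text
clock: 2.15
ee_pos: [0.4817, 0.2128, 0.0828]
eef_rot: [[0.855, -0.518, 0.0], [-0.518, -0.855, -0.0], [0.0, 0.0, -1.0]]
wrist_force: [-0.2, 0.2, -0.1]
opening: 0.0851
grasp_force: 0.0
-31.19879332415696 [ 3.10631562e-04 -2.76682291e-04 -9.99999913e-01] [-0.57377376  1.86976445  2.81424271] [-0.18615172  0.24802813 -0.14118887]
```

```bash
python3 -m jog '[[[0,-0.5,1.8,2,0,0,0],[0,0,0,0,0,0,0],[255,0,0,0,0,0,0],[255,0,0,0,0,0,0],[255,0,0,0,0,0,0],[255,0,0,0,0,0,0],[255,0,0,0,0,0,0],[255,0,0,0,0,0,0],[255,0,0,0,0,0,0],[255,0,0,0,0,0,0]]]' 90
```

```text
clock: 2.98
ee_pos: [0.4803, 0.2114, 0.0805]
eef_rot: [[0.854, -0.52, 0.0], [-0.52, -0.854, 0.0], [0.0, -0.0, -1.0]]
wrist_force: [-0.2, 0.4, 1.8]
opening: 0.0125
grasp_force: 87.9
```

```bash
python3 -m jog '[[[255,0,0,-8,0,0,0],[255,0,0,-12,0,0,0],[255,0,0,-15,0,0,0],[255,0,0,-15,0,0,0],[255,0,0,-20,0,0,0],[255,0,0,-20,0,0,0],[255,0,0,-10,0,0,0],[255,0,0,0,0,0,0],[255,0,0,0,0,0,0]]]'
python3 - <<'E'
from h import *
o=observe();R=o["eef_rot"];print(1000*R.T@(np.array([.5612,-.1275,.18])-o["ee_pos"]))
cv2.imwrite('pics/s2.png',cv2.resize(grab_frame("side")[130:280,230:430,::-1],None,fx=4,fy=4))
E
```

```text
clock: 3.73
ee_pos: [0.4799, 0.2114, 0.18]
eef_rot: [[0.854, -0.52, -0.0], [-0.52, -0.854, 0.001], [-0.001, -0.0, -1.0]]
wrist_force: [-0.8, 0.3, -2.2]
opening: 0.0127
grasp_force: 87.8
[245.82333406 247.06923647  -0.25452141]
```

View pics/s2.png

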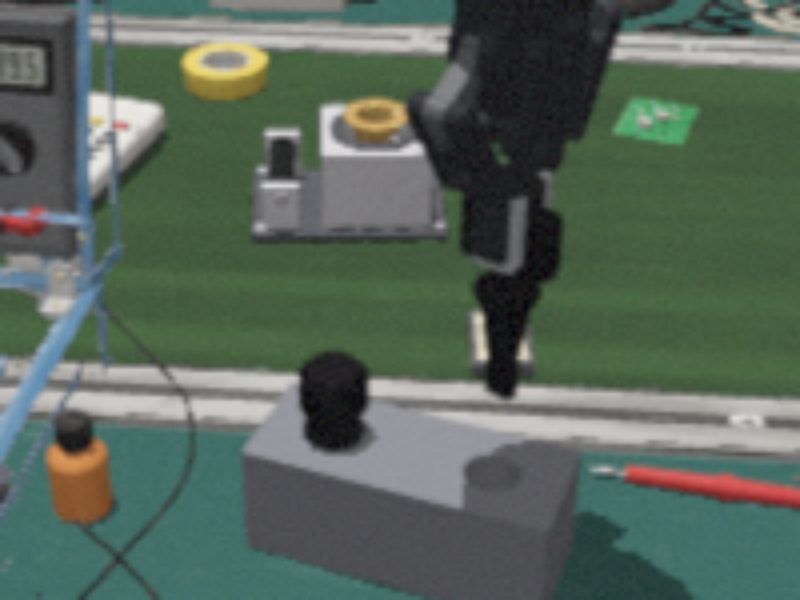

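The peg hangs upright from the fingers, with its blade end at (503,385), clear of the rack. Now over to the unit.

```bash
python3 -m jog '[[[255,10,10,0,0,0,0],[255,20,20,0,0,0,0],[255,25,25,0,0,0,0],[255,25,25,0,0,0,0],[255,25,25,0,0,0,0],[255,25,25,0,0,0,0],[255,25,25,0,0,0,0],[255,25,25,0,0,0,0],[255,25,25,0,0,0,0],[255,20,20,0,0,0,0]]]'
python3 -m jog '[[[255,15,15,0,0,0,0],[255,6,7,0,0,0,-5],[255,0,0,0,0,0,-6.5],[255,0,0,0,0,0,-6.5],[255,0,0,0,0,0,-6.5],[255,0,0,0,0,0,-6.5],[255,0,0,0,0,0,-6],[255,0,0,0,0,0,0],[255,0,0,0,0,0,0],[255,0,0,0,0,0,0]]]'
python3 - <<'E'
from h import *
o=observe();R=o["eef_rot"];print(np.degrees(np.arctan2(R[1,0],R[0,0])),R[:,2],1000*R.T@(np.array([.5612,-.1275,.18])-o["ee_pos"]),o["wrist_force"],o["joint_positions"])
s=grab_frame("side");t=grab_frame("top");cv2.imwrite('pics/side3.png',s[...,::-1]);cv2.imwrite('pics/top3.png',t[...,::-1])
cv2.imwrite('pics/s3.png',np.hstack([cv2.resize(s[110:210,270:370,::-1],(400,400),interpolation=2),cv2.resize(t[150:250,340:440,::-1],(400,400),interpolation=2)]))
E
```

```text
clock: 4.62
ee_pos: [0.5545, -0.1002, 0.1784]
eef_rot: [[0.854, -0.521, -0.003], [-0.521, -0.854, -0.0], [-0.003, 0.002, -1.0]]
wrist_force: [1.2, 1.1, -0.1]
opening: 0.0127
grasp_force: 87.8
clock: 5.45
ee_pos: [0.5613, -0.1275, 0.1793]
eef_rot: [[0.995, 0.095, -0.002], [0.095, -0.995, 0.0], [-0.002, -0.0, -1.0]]
wrist_force: [0.8, 0.1, -0.6]
opening: 0.0122
grasp_force: 87.9
5.479145667037643 [-1.68607857e-03  1.43747574e-04 -9.99998568e-01] [-0.09210503 -0.05008573 -0.65271703] [ 0.80774126  0.1329275  -0.56093036] [ 2.74945514e+00  1.87066332e+01  4.27166406e+00 -1.32741850e-02
 -7.56611301e+01  9.27329742e+01]
```

View pics/s3.png

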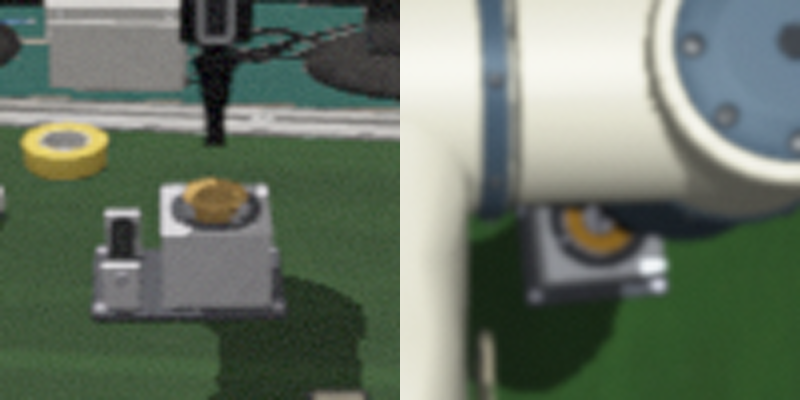

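The blade tip is straight above the bush in the side view, both at about u=216 in the crop, and the yaw matches the unit. Now down, watching the force.

```bash
python3 -m jog '[[[255,0,0,15,0,0,0],[255,0,0,15,0,0,0],[255,0,0,6,0,0,0],[255,0,0,0,0,0,0]]]'
python3 -m jog '[[[255,0,0,5,0,0,0],[255,0,0,5,0,0,0],[255,0,0,5,0,0,0],[255,0,0,5,0,0,0],[255,0,0,5,0,0,0],[255,0,0,5,0,0,0],[255,0,0,5,0,0,0],[255,0,0,0,0,0,0],[255,0,0,0,0,0,0]]]'
python3 - <<'E'
from h import *
o=observe();print(o["wrist_force"],o["wrist_torque"],o["ee_pos"])
E
```

```text
clock: 5.88
ee_pos: [0.5606, -0.1275, 0.1425]
eef_rot: [[0.995, 0.098, -0.004], [0.098, -0.995, 0.0], [-0.004, -0.001, -1.0]]
wrist_force: [0.6, 0.7, -1.3]
opening: 0.0125
grasp_force: 87.9
clock: 6.63
ee_pos: [0.5616, -0.1276, 0.109]
eef_rot: [[0.995, 0.099, -0.001], [0.099, -0.995, -0.0], [-0.001, 0.0, -1.0]]
wrist_force: [0.5, 0.3, -0.9]
opening: 0.012
grasp_force: 87.9
[ 0.54743603  0.25932598 -0.94174676] [-0.03928551 -0.00550336  0.0086623 ] [ 0.56157538 -0.12763321  0.10895004]
```

Slower, into the slot and towards the first bearing.

```bash
for i in 1 2 3 4; do python3 -m jog '[[[255,0,0,1,0,0,0],[255,0,0,1,0,0,0],[255,0,0,1,0,0,0],[255,0,0,0,0,0,0],[255,0,0,0,0,0,0]]]' | grep -E "ee_pos|force"; python3 -c "from rig import observe as o;print(o()['wrist_torque'])"; done
```

```text
ee_pos: [0.5617, -0.1276, 0.1063]
wrist_force: [0.0, -0.7, -0.9]
grasp_force: 87.9
[-0.09656614  0.05181965 -0.02952417]
ee_pos: [0.5615, -0.1276, 0.1031]
wrist_force: [-1.2, -0.1, -1.1]
grasp_force: 87.9
[-0.06951041  0.29022194  0.00841824]
ee_pos: [0.5612, -0.1277, 0.0999]
wrist_force: [-2.4, -1.0, -1.6]
grasp_force: 87.8
[-0.44159148  1.01121494  0.01053554]
ee_pos: [0.5609, -0.1278, 0.0969]
wrist_force: [-4.9, -2.1, -0.9]
grasp_force: 88.0
[-0.71327926  1.89330273  0.0253345 ]
```

The blade has gone in (z below 0.10) with a growing side load towards -x, so I ease that way.

```bash
for i in 1 2; do python3 -m jog '[[[255,-0.5,0.2,0,0,0,0],[255,0,0,0,0,0,0],[255,0,0,0,0,0,0]]]' | grep -E "clock|ee_pos|force|eef"; python3 -c "from rig import observe as o;print(o()['wrist_torque'])"; done
```

```text
clock: 8.55
ee_pos: [0.5609, -0.1279, 0.0969]
eef_rot: [[0.995, 0.098, -0.001], [0.098, -0.995, 0.0], [-0.001, -0.0, -1.0]]
wrist_force: [-4.6, -1.4, -1.5]
grasp_force: 87.9
[-0.57968978  1.63798643  0.01485098]
clock: 8.8
ee_pos: [0.5608, -0.1279, 0.0973]
eef_rot: [[0.995, 0.099, 0.0], [0.099, -0.995, 0.0], [0.0, -0.0, -1.0]]
wrist_force: [-3.1, 0.7, -1.0]
grasp_force: 87.9
[-0.09344411  1.39212069  0.03041476]
```

```bash
python3 -m jog '[[[255,-0.6,0,0,0,0,0],[255,-0.4,0,0,0,0,0],[255,0,0,0,0,0,0]]]' | grep -E "clock|ee_pos|force"; python3 -c "from rig import observe as o;print(o()['wrist_torque'])"
for i in 1 2 ; do python3 -m jog '[[[255,0,0,1,0,0,0],[255,0,0,0,0,0,0],[255,0,0,0,0,0,0]]]' | grep -E "clock|ee_pos|force|eef"; python3 -c "from rig import observe as o;print(o()['wrist_torque'])"; done
```

```text
clock: 9.05
ee_pos: [0.5606, -0.128, 0.0977]
wrist_force: [-2.1, -1.0, -1.0]
grasp_force: 87.9
[ 0.19645729  0.44978407 -0.01081226]
clock: 9.3
ee_pos: [0.5605, -0.128, 0.0966]
eef_rot: [[0.995, 0.099, 0.002], [0.099, -0.995, 0.0], [0.002, -0.0, -1.0]]
wrist_force: [-0.4, 0.7, -0.8]
grasp_force: 87.9
[ 0.42576133  0.17237171 -0.04559492]
clock: 9.55
ee_pos: [0.5605, -0.128, 0.0959]
eef_rot: [[0.995, 0.099, 0.002], [0.099, -0.995, 0.0], [0.002, 0.0, -1.0]]
wrist_force: [-0.7, 2.5, 2.6]
grasp_force: 88.5
[0.91780053 0.30910308 0.01324434]
```

Bearing starts at TCP z≈0.096, as predicted. I press in steps to about 16 N with a small y correction.

```bash
python3 -m jog '[[[255,0,-0.4,0.5,0,0,0],[255,0,0,0.5,0,0,0],[255,0,0,0,0,0,0],[255,0,0,0,0,0,0]]]' | grep -E "clock|ee_pos|force"; python3 -c "from rig import observe as o;print(o()['wrist_torque'])"
for i in 1 2 ; do python3 -m jog '[[[255,0,0,0.7,0,0,0],[255,0,0,0,0,0,0],[255,0,0,0,0,0,0]]]' | grep -E "clock|ee_pos|force|eef"; python3 -c "from rig import observe as o;print(o()['wrist_torque'])"; done
```

```text
clock: 9.88
ee_pos: [0.5605, -0.128, 0.0957]
wrist_force: [-2.3, 2.0, 7.5]
grasp_force: 89.3
[0.81028785 0.793398   0.00736272]
clock: 10.13
ee_pos: [0.5605, -0.128, 0.0954]
eef_rot: [[0.995, 0.099, 0.003], [0.099, -0.995, -0.001], [0.003, 0.001, -1.0]]
wrist_force: [-2.7, 1.6, 9.5]
grasp_force: 89.6
[ 1.04354918  1.15965743 -0.02189054]
clock: 10.38
ee_pos: [0.5606, -0.128, 0.0952]
eef_rot: [[0.995, 0.099, 0.003], [0.099, -0.995, -0.001], [0.003, 0.001, -1.0]]
wrist_force: [-4.9, 3.3, 13.0]
grasp_force: 90.0
[ 1.28246489  1.62242633 -0.02909943]
```

```bash
python3 -m jog '[[[255,-0.5,-0.4,0.5,0,0,0],[255,0,0,0,0,0,0],[255,0,0,0,0,0,3],[255,0,0,0,0,0,3],[255,0,0,0,0,0,3],[255,0,0,0,0,0,3],[255,0,0,0,0,0,0]]]' | grep -E "clock|ee_pos|force|eef"; python3 -c "from rig import observe as o;print(o()['wrist_torque'])"
```

```text
clock: 10.97
ee_pos: [0.5605, -0.128, 0.0946]
eef_rot: [[0.994, -0.113, 0.004], [-0.113, -0.994, -0.002], [0.004, 0.001, -1.0]]
wrist_force: [-2.4, 1.7, 10.8]
grasp_force: 89.6
[ 0.61481798  0.96590891 -0.07521553]
```

```bash
for i in 1 2; do python3 -m jog '[[[255,0,0,0.7,0,0,0],[255,0,0,0,0,0,3],[255,0,0,0,0,0,3],[255,0,0,0,0,0,3],[255,0,0,0,0,0,0]]]' | grep -E "clock|ee_pos|force|eef"; python3 -c "from rig import observe as o;print(o()['wrist_torque'])"; done
```

```text
clock: 11.38
ee_pos: [0.5604, -0.1281, 0.0943]
eef_rot: [[0.964, -0.266, 0.004], [-0.266, -0.964, -0.002], [0.004, 0.001, -1.0]]
wrist_force: [-3.0, 1.9, 13.5]
grasp_force: 90.0
[ 0.67959819  1.35485346 -0.16397089]
clock: 11.8
ee_pos: [0.5604, -0.1282, 0.094]
eef_rot: [[0.91, -0.414, 0.004], [-0.414, -0.91, -0.002], [0.004, 0.0, -1.0]]
wrist_force: [-3.8, 1.9, 15.2]
grasp_force: 90.3
[ 0.72589112  1.73850829 -0.15982465]
```

```bash
for i in 1 2; do python3 -m jog '[[[255,-0.3,0,0.3,0,0,0],[255,0,0,0,0,0,3],[255,0,0,0,0,0,3],[255,0,0,0,0,0,3],[255,0,0,0,0,0,3],[255,0,0,0,0,0,0]]]' | grep -E "clock|ee_pos|force|eef"; python3 -c "from rig import observe as o;print(o()['wrist_torque'])"; done
```

```text
clock: 12.3
ee_pos: [0.5603, -0.1282, 0.0938]
eef_rot: [[0.805, -0.594, 0.004], [-0.594, -0.805, -0.002], [0.005, -0.001, -1.0]]
wrist_force: [-3.6, 2.2, 15.5]
grasp_force: 90.3
[ 0.51870923  1.5992427  -0.13010835]
clock: 12.8
ee_pos: [0.5602, -0.1282, 0.0936]
eef_rot: [[0.663, -0.748, 0.005], [-0.748, -0.663, -0.003], [0.005, -0.002, -1.0]]
wrist_force: [-3.3, 1.3, 15.5]
grasp_force: 90.3
[ 0.30520042  1.52125433 -0.06147385]
```

```bash
python3 -m jog '[[[255,-0.2,0,0.3,0,0,0],[255,0,0,0,0,0,3],[255,0,0,0,0,0,3],[255,0,0,0,0,0,3],[255,0,0,0,0,0,1.5],[255,0,0,0,0,0,0],[255,0,0,0,0,0,0]]]' | grep -E "clock|ee_pos|force|eef"
python3 - <<'E'
from h import *
o=observe();R=o["eef_rot"];print(np.degrees(np.arctan2(R[1,0],R[0,0])),o["wrist_torque"],o["opening"])
s=grab_frame("side");cv2.imwrite('pics/s4.png',cv2.resize(s[110:210,250:390,::-1],(784,560),interpolation=2))
E
```

```text
clock: 13.38
ee_pos: [0.5602, -0.1282, 0.0935]
eef_rot: [[0.518, -0.855, 0.005], [-0.855, -0.518, -0.003], [0.005, -0.003, -1.0]]
wrist_force: [-3.4, 0.9, 16.8]
grasp_force: 90.4
-58.78361172149818 [ 0.18268736  1.61269008 -0.02790667] 0.012068268736686157
```

View pics/s4.png

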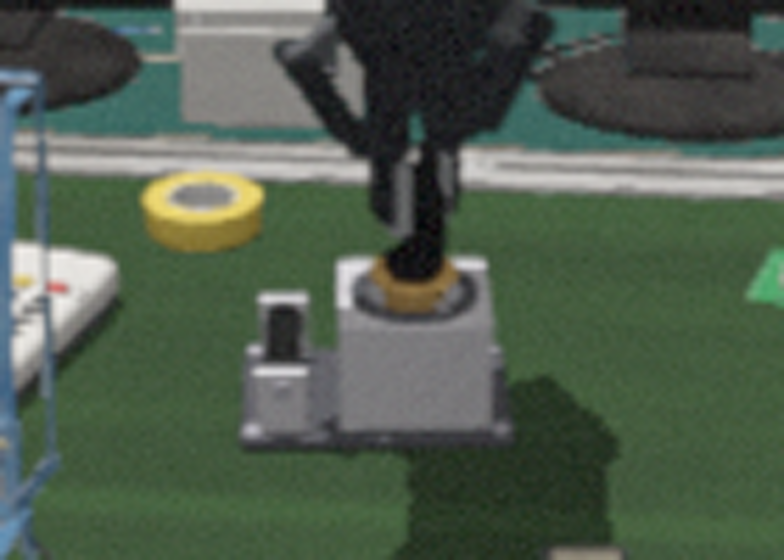

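The peg is seated in the bush and the tool is at -58.8°, against the ribs at -57.5°, with about 17 N of press. I ease the side load and open.

```bash
python3 -m jog '[[[255,-0.3,0.4,0,0,0,0],[255,0,0,-1,0,0,0],[255,0,0,0,0,0,0]]]' 
python3 -m jog '[[[0,0,0,0,0,0,0],[0,0,0,0,0,0,0],[0,0,0,0,0,0,0],[0,0,0,0,0,0,0],[0,0,0,-1,0,0,0],[0,0,0,-5,0,0,0],[0,0,0,-15,0,0,0],[0,0,0,-20,0,0,0],[0,0,0,-30,0,0,0],[0,0,0,-30,0,0,0]]]' 
python3 -m jog '[[[0,0,0,-35,0,0,0],[0,-20,20,-20,0,0,0],[0,-35,20,0,0,0,0],[0,-35,20,0,0,0,0],[0,-35,20,0,0,0,0],[0,-35,20,0,0,0,0],[0,-35,20,0,0,0,0],[0,-35,20,0,0,0,0],[0,0,0,0,0,0,0],[0,0,0,0,0,0,0]]]' 
python3 - <<'E'
from h import *
s=grab_frame("side");t=grab_frame("top");cv2.imwrite('pics/side5.png',s[...,::-1]);cv2.imwrite('pics/top5.png',t[...,::-1])
cv2.imwrite('pics/s5.png',np.hstack([cv2.resize(s[135:195,290:350,::-1],(400,400),interpolation=2),cv2.resize(t[184:224,370:410,::-1],(400,400),interpolation=2)]))
E
```

```text
clock: 13.68
ee_pos: [0.5601, -0.1282, 0.0936]
eef_rot: [[0.518, -0.855, 0.005], [-0.855, -0.518, -0.003], [0.005, -0.003, -1.0]]
wrist_force: [-0.5, -0.5, 9.7]
opening: 0.0126
grasp_force: 89.3
clock: 14.52
ee_pos: [0.5574, -0.127, 0.193]
eef_rot: [[0.517, -0.856, -0.002], [-0.856, -0.517, -0.0], [-0.001, 0.001, -1.0]]
wrist_force: [0.4, -0.1, 0.9]
opening: 0.0852
grasp_force: 0.0
clock: 15.35
ee_pos: [0.3183, -0.0016, 0.2482]
eef_rot: [[0.521, -0.853, 0.004], [-0.853, -0.521, 0.002], [0.0, -0.004, -1.0]]
wrist_force: [0.5, -0.8, -0.5]
opening: 0.0853
grasp_force: 0.0
```

View pics/s5.png

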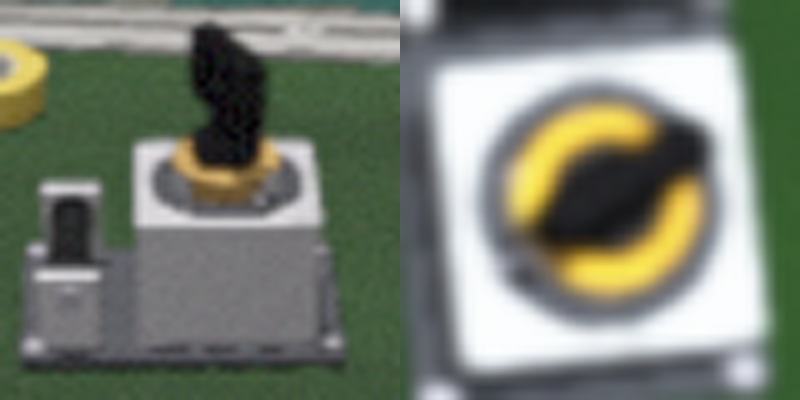

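The wing stands in the bush along the ribs: its ends in the top crop are at (300,140) and (155,230), about 58° from up, the same as the ribs. One quick check of angle and centre, then I hand in if they hold.

```bash
python3 - <<'E'
from h import *
a,b=[plane("top",(370+u/10-.45,184+v/10-.45),.121) for u,v in((300,140),(155,230))]
c=(a+b)/2;an=np.degrees(np.arctan2(*(a-b)[1::-1]));d=np.hypot(*(c[:2]-[.5608,-.1278]));print(an,c,d)
print(proj("side",[.5608,-.1278,.1205]), "seen wing top ~", 290+230/6.67, 135+48/6.67)
if abs(an+57.5)<6 and d<.006: print(close_job())
E
```

```text
-57.39338061789962 [ 0.5593776  -0.12663328  0.121     ] 0.0018396936538343605
[323.55486389 140.28573247] seen wing top ~ 324.48275862068965 142.19640179910044
the job is handed in; nothing more can be done
None
```

The peg is seated in the bush, and its wing measured -57.4° in the last picture against -57.5° for the ribs. It stayed there after release, and I handed the job in at about 15 s; the hand-in returned no verdict, and the spindle angle was never read directly.

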